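Tip the heavy tub of oranges into the wire basket and hang the basket up

ROBOT

A 6-joint arm with a two-finger parallel gripper is mounted at the origin on the work surface. World frame = base frame: x ahead of the robot, y to its left, z up, the work surface at z = 0. Lengths are in m, angles in rad, forces in N, time in s.
With the tool pointing down it reaches from about 0.35 to 0.775 m from the base axis. Payload 7.3 kg.
Tool frame: the origin (TCP) lies at the very end of the fingers, on their centre line; the grasp point (between the pads) lies 19 mm behind it (pinch_z is the distance from the TCP to the grasp point, in m); z points along the fingers, y is the line along which they close (so a half turn about z gives the same grasp; the last joint's range is limited). The gripper opens to 92 mm and grips with 3 to 60 N. Pads are 19 mm wide; open, the fingers measure 130 mm over their backs; the gripper's body (75 mm by 190 mm) begins 47 mm behind the grasp point.
Start: joints at [-1.247, 0.342, 1.524, -0, 1.275, -0.146], TCP at [0.238, -0.468, 0.227] pointing down, gripper open.
Joint ranges: [-2.53, 2.53], [-0.77, 2.02], [0.04, 2.7], [-1, 4.14], [0.28, 2.66], [-3.11, 3.11]. Speed limits (rad/s): [2.57, 2.57, 3.14, 3.14, 3.14, 3.14].

INTERFACE

Orientations are given as [roll, pitch, yaw] about the fixed x, y, z axes, in that order (R = Rz(yaw) Ry(pitch) Rx(roll)).
In Python, from cell import * gives the robot as it stands.
- The arm moves only by the tool arm_command, never from a script. Its arguments are lists of equal length, an entry for each row: "fingers": the gripper command: -1 is fully open, 1 is shut, values between are in proportion; "travel": the shift along the tool's x, y, z in m, a list of three; "dr": the turn, a rotation vector about the tool's x, y, z in degrees, a list of three. In form: {"fingers": [fingers, ...], "travel": [[x, y, z], ...], "dr": [[wx, wy, wz], ...]}. A call has 1 to 8 rows; each row is the pose to reach, as a shift and turn from the pose commanded when the call began, along the tool's axes at that moment; what a row does not reach only later rows make up. A row lasts 1/12 s, in which the tool goes at most 41.7 mm and 7.16 degrees, less where a joint would pass 70% of its speed; a pose out of reach is approached as far as the arm can. A call with a gripper value outside its range is refused whole. The fingers move at their own pace and stop on an object; "squeeze" is the grip in N (left out, the last holds). Time passes only in rows, so rows that repeat a pose let the fingers close. It gives the time, the measured TCP pose, the force, the opening and the grip force at its end, in the units of the state.
- observe(): the state, without advancing time (a new reading comes with each control period).
- read_camera(name): name is "side" or "top"; returns a dict with "color" (400x640x3 uint8, blue, green, red), "z_map" (400x640 float32, m along the optical axis (not along the pixel's ray), 0 where there is no reading), "fx", "fy", "cx", "cy" (pixels), "k1" (the pictures are not rectified: a ray, as slopes to the right and down, at radius r is drawn at 1 + k1 r^2 times it, then the intrinsics apply), "R" (3x3) and "t" (3): a world point X has camera coordinates R X + t. Camera axes: x right, y down, z forward; pixel columns grow to the right and rows downward; lengths in m; the calibration is good to about 2 mm. A picture is of the moment at which its call begins.
- hand_in(): hands the job in; it is judged then, once.
The state is a dict: "time": time; "qpos": joint angles; "qvel": joint speeds; "joint_efforts": joint torques, N m; "tool_pos": TCP position; "tool_rot": TCP orientation; "contact_force": force on the tool from outside, world axes, zero at the start; "torque": the same for the moment, N m; "opening": finger opening in m; "grip_force": force on a finger pad.
Only numpy, scipy, OpenCV 4.12 (cv2) and the standard library are available. Lean on these libraries where they do the work, as an engineer would, in place of code of your own. Each camera call takes 0.05 s, during which the arm holds its last target. There are 200 camera calls.

TASK

Fill the hanging fruit basket: the steel tub is too heavy to carry, so rock it forward on its front bottom edge by the bar at its back until all four oranges roll out over the lip into the wire basket standing in front of it. Stand the tub back upright where it was, then hang the basket with the oranges by the middle of its wooden grip on the hook of the stand and leave it hanging quietly, not swinging. Do not lift the tub off the drawer unit, and leave the jug, cup and tamper alone.

Things in the scene. Friction and masses are not known exactly. Their poses are not given: they have to be found in the camera images.
- unit: Low stainless knock-drawer unit, a fixed box 260 x 260 mm and 100 mm high with a black rubber mat on top; the tub stands on it. Origin: centre of its underside on the counter. Its -x side is the edge over which the tub is tipped (the basket stands before it); the drawer pull is on its +y side.
- tub: Heavy open steel tub, 2.6 kg +-20 % empty, loose on the unit. Base 120 (x) x 148 mm (y), 6 mm thick; walls 4 mm: upright back at +x 150 mm high; front at -x leans out 40 degrees to a lip 75 mm up; sides slope from back to lip. To pour, rock it about its front base edge (x = -60 mm, z = 0) so that the top goes to its -x. Origin: centre of the underside; z up.
- tub_handle (a point): Centre of the tub's pull bar: round steel, 12 mm thick, along the tub's y, 100 mm free between its stays, 42 mm behind the back wall (36 mm free gap); in the tub's frame at (102, 0, 135) mm. Fingers may straddle it from above; it can turn between them.
- tub_foot (a point): Middle of the front base edge that the tub rocks on, 100 mm above the counter; in the tub's frame at (-60, 0, 0) mm. Starting to rock it takes about 10 N at the bar; past 45 to 50 degrees it falls forward by itself unless the bar is held back.
- tub_lip (a point): Middle of the tub's front lip, over which the oranges leave; in the tub's frame at (-123, 0, 75) mm. The front wall comes level at 50 degrees of rocking; 60 to 65 degrees lets all the oranges roll out.
- orange1_center (a point): Centre of an orange, a ball 64 mm across, 120 g; it starts in the tub.
- orange2_center (a point): Centre of the second orange, alike.
- orange3_center (a point): Centre of the third orange, alike.
- orange4_center (a point): Centre of the fourth orange, alike.
- basket: Loose black wire basket, 160 (x) x 190 mm (y), rim 70 mm high, 260 g empty, 0.75 kg with the oranges. It stands on the counter before the unit, +x side to the tub, right where the oranges will fall. A fixed bow handle rises over its middle in its y-z plane to a straight wooden grip. Origin: centre of the underside; z up.
- basket_grip (a point): Middle of the basket's wooden grip: a straight round bar 14 mm thick and 150 mm long, along the basket's y, its axis 185 mm above the basket's underside and 115 mm above its rim. Grip it beside the middle (40 to 50 mm off) so that the middle is free for the hook.
- stand: Fixed black steel stand: base plate 200 x 130 x 10 mm, a post 18 mm thick and 229 mm high, and from its top a level round arm 10 mm thick that points to the stand's -x and ends, 146 mm from the post's axis, in a tip that turns up 31 mm above the arm's axis. Origin: foot of the post at counter height.
- hook_seat (a point): The place on the hook's arm where the basket's grip should lie: on the arm's axis, 118 mm from the post's axis and 28 mm short of the tip, 225 mm above the counter. Axes as the stand (-x towards the tip). A grip lying on the arm has its axis 12 mm above this point and lies across the arm.
- jug: Bystander: steel milk-steaming jug, 86 mm across and 105 mm high, with a handle. Origin: centre of the underside.
- cup: Bystander: white cup on its saucer, 156 mm across and 70 mm high, one piece. Origin: centre of the underside.
- tamper: Bystander: coffee tamper standing on its steel foot, 58 mm across and 88 mm high, dark wooden handle. Origin: centre of the underside.
Mind the look-alikes: they are no part of the job. What is shaped like the basket but blue is not meant. Leave any green look-alike of the part that bears orange3_center alone.

How it is judged:
By the outcome, as a careful person would: the job done as asked, in the order asked, and still so for the second after the job is handed in, with the robot touching nothing.
It also fails if it takes over 70 s, if anything falls off the work surface, if the arm or the gripper's body presses on something with over 40 N, if the wrist force passes 120 N, or if a joint passes its speed limit or range.

## Working session

There is one attempt and no reset: what is moved stays moved. The work goes in short steps, Python scripts to look and compute and a tool call to move; the robot and the scene stay as the last step left them, time stands still between calls to the robot, and variables do not carry over. Pictures are saved under pics/ and viewed, at most 10 in all, crops included, and the job is handed in when it is done.

Besides the shell and the picture viewer there is one more tool, called by a JSON object that holds its "name" and its "arguments". arm_command: Moves the arm, as the interface text tells. Its arguments: {"type":"object","properties":{"fingers":{"type":"array","items":{"type":"number"}},"travel":{"type":"array","items":{"type":"array","items":{"type":"number"}}},"dr":{"type":"array","items":{"type":"array","items":{"type":"number"}}},"squeeze":{"type":"number"}},"required":["fingers","travel","dr"]}

```bash
mkdir -p pics; ls
python3 - <<'E'
from cell import *
import cv2,numpy as np
a=read_camera("side");b=read_camera("top")
np.savez('/tmp/a.npz',**a);np.savez('/tmp/b.npz',**b)
cv2.imwrite('pics/s0.png',a['color']);cv2.imwrite('pics/t0.png',b['color'])
o=observe()
for k in o: print(k,o[k])
for c in(a,b): print(c['R'],c['t'],c['fx'],c['cx'],c['cy'],c['k1'], -c['R'].T@c['t'])
E
```

```text
pics
time 0.1
qpos [-1.24699702e+00  3.42672215e-01  1.52492003e+00  3.05073141e-05
  1.27536520e+00 -1.46008833e-01]
qvel [ 1.91642698e-03 -1.64950399e-03 -2.86702433e-03  1.72084151e-04
 -1.71827763e-03  1.22624275e-06]
joint_efforts [ 2.20872971e-03 -4.32002699e+01 -2.44691277e+01  7.19126081e-02
  5.26192656e-02 -5.13907594e-05]
tool_pos [ 0.23758688 -0.46777097  0.22610501]
tool_rot [-3.14024662e+00 -2.27427945e-04  4.69799088e-01]
contact_force [-0.05625921 -0.44398078  0.38941379]
torque [-0.0130213  -0.05582913 -0.02402176]
grip_force 0.0
opening 0.09163696039643128
[[-0.94737818 -0.31938987 -0.02155672]
 [-0.15811063  0.52541595 -0.83602578]
 [ 0.27834441 -0.78862424 -0.54826654]] [0.43838185 0.20983954 1.49215853] 507.4069271369261 321.181360935567 198.33297080416546 -0.12643825142830034 [0.03315727 1.20651405 1.00298194]
[[ 0.01352112 -0.9997065   0.02010221]
 [-0.99666101 -0.01509348 -0.08024348]
 [ 0.08052334 -0.01895011 -0.99657257]] [-0.0180416   0.50367652  1.47451442] 473.9512796962538 319.98794663600995 190.93580399212908 -0.10148427882234091 [0.38350587 0.01750813 1.51024006]
```

View pics/s0.png

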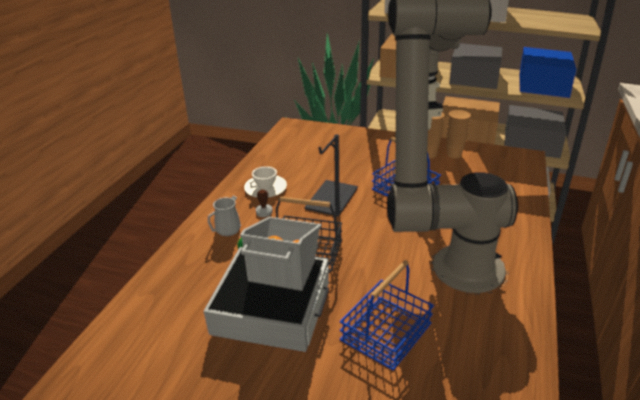

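View pics/t0.png

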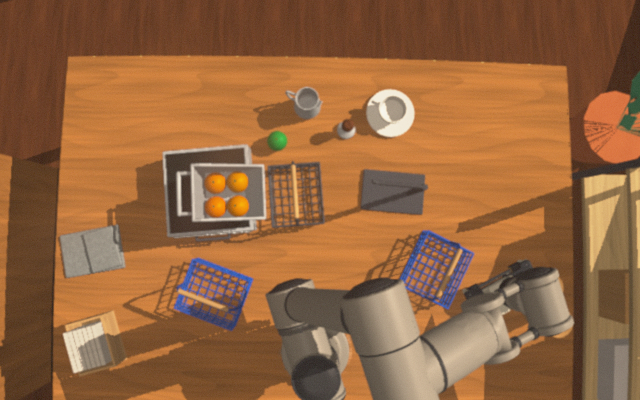

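The side view shows the tub (282,255) on the unit and the black basket behind it (308,225). The stand's post is at (337,175), and there are blue baskets at (388,320) and (405,180). In the top view:
- **Basket candidates:** black basket (297,197), which is the one I want. The blue baskets at (213,293) and (437,268) are look-alikes.
- **Oranges:** four in the tub at (216,183), (239,183), (216,207) and (239,207). The green ball (277,141) is a look-alike.
- **Tub bar:** about (184,193).
- **Stand:** plate at (393,192), with the hook arm running from (372,182) to (425,187).

Next I'll measure these points and check one close crop.

```bash
cat > h.py <<'E'
import numpy as np,cv2
def cloud(c):
    K=np.array([[c['fx'],0,c['cx']],[0,c['fy'],c['cy']],[0,0,1]],float)
    h,w=c['z_map'].shape
    uv=np.stack(np.meshgrid(np.arange(w),np.arange(h)),-1).reshape(-1,1,2).astype(float)
    n=cv2.undistortPoints(uv,K,np.array([float(c['k1']),0,0,0])).reshape(h,w,2)
    z=c['z_map'][...,None]
    P=np.concatenate([n*z,z],-1)
    X=(P-c['t'])@c['R']
    X[c['z_map']==0]=np.nan
    return X
def onplane(c,u,v,zw):
    K=np.array([[c['fx'],0,c['cx']],[0,c['fy'],c['cy']],[0,0,1]],float)
    n=cv2.undistortPoints(np.array([[[u,v]]],float),K,np.array([float(c['k1']),0,0,0]))[0,0]
    d=c['R'].T@np.array([n[0],n[1],1]);o=-c['R'].T@c['t']
    return o+d*(zw-o[2])/d[2]
def box(X,lo,hi): # points in world box
    p=X.reshape(-1,3); return p[np.all((p>lo)&(p<hi),axis=1)]
def rect(p):
    (cx,cy),(w,h),a=cv2.minAreaRect(p[:,:2].astype(np.float32)*1000); return round(cx,1),round(cy,1),round(w,1),round(h,1),round(a,2)
E
python3 - <<'E'
from h import *
a=dict(np.load('/tmp/a.npz'));b=dict(np.load('/tmp/b.npz'))
B=cloud(b);A=cloud(a)
for n,(u,v) in dict(bar=(184,193),grip0=(295,168),grip1=(296,217),arm=(380,183),arm2=(415,186),post=(425,187),plate=(393,200),unit=(175,170),cnt=(340,200)).items(): print(n,B[v,u].round(3))
bg=B[155:236,268:326]; p=bg.reshape(-1,3)
g=p[(p[:,2]>.165)&(p[:,2]<.22)]; print('grip',len(g),rect(g),np.median(g,0))
r=p[(p[:,2]>.05)&(p[:,2]<.09)];print('rim',len(r),rect(r))
p=B[165:225,172:196].reshape(-1,3);g=p[(p[:,2]>.215)&(p[:,2]<.26)];print('bar',len(g),rect(g),np.median(g,0))
p=B[160:225,355:432].reshape(-1,3)
g=p[(p[:,2]>.2)&(p[:,2]<.28)];print('arm',len(g),rect(g) if len(g) else 0,np.median(g,0))
g=p[(p[:,2]>.004)&(p[:,2]<.02)];print('plate',len(g),rect(g))
p=B[140:240,160:260].reshape(-1,3);g=p[(p[:,2]>.085)&(p[:,2]<.112)];print('unit',len(g),rect(g))
# side view hook
p=A[130:190,310:345].reshape(-1,3);g=p[(p[:,2]>.21)&(p[:,2]<.28)&(p[:,1]<.2)];print('armside',len(g),rect(g) if len(g) else 0,g.round(3)[::max(1,len(g)//12)])
cr=cv2.resize(b['color'][140:245,155:435],None,fx=2.8,fy=2.8,interpolation=cv2.INTER_CUBIC)
cr2=cv2.resize(a['color'][120:330,190:390],None,fx=1.5,fy=1.5,interpolation=cv2.INTER_CUBIC)
im=np.zeros((600,790,3),np.uint8);im[:cr.shape[0],:min(790,cr.shape[1])]=cr[:,:790];im[295:295+305,:300]=cr2[:305]
cv2.imwrite('pics/c1.png',im)
E
```

```text
bar [0.485 0.398 0.097]
grip0 [0.554 0.063 0.188]
grip1 [0.417 0.058 0.187]
arm [ 0.511 -0.17   0.231]
arm2 [ 0.504 -0.267  0.229]
post [ 0.502 -0.295  0.226]
plate [ 0.479 -0.245  0.006]
unit [0.554 0.428 0.098]
cnt [ 0.478 -0.076 -0.002]
grip 260 (489.4, 65.5, 168.5, 15.1, 4.3) [0.48868958 0.06492521 0.18941414]
rim 428 (490.6, 64.7, 192.0, 159.6, 5.34)
bar 548 (474.3, 354.8, 150.5, 57.8, 2.03) [0.47725199 0.34231518 0.24048975]
arm 232 (507.5, -221.5, 157.9, 16.2, 86.68) [ 0.5090145  -0.23114716  0.22892393]
plate 2379 (506.1, -246.2, 206.5, 247.8, 0.66)
unit 4181 (493.7, 330.2, 263.3, 263.6, 5.62)
armside 123 (504.3, -225.0, 169.2, 19.1, 88.42) [[ 0.511 -0.31   0.226]
 [ 0.51  -0.295  0.226]
 [ 0.497 -0.297  0.223]
 [ 0.503 -0.259  0.233]
 [ 0.5   -0.263  0.227]
 [ 0.503 -0.282  0.214]
 [ 0.501 -0.242  0.226]
 [ 0.501 -0.22   0.23 ]
 [ 0.509 -0.193  0.234]
 [ 0.514 -0.147  0.249]
 [ 0.513 -0.173  0.233]
 [ 0.506 -0.182  0.226]
 [ 0.507 -0.166  0.226]]
```

View pics/c1.png

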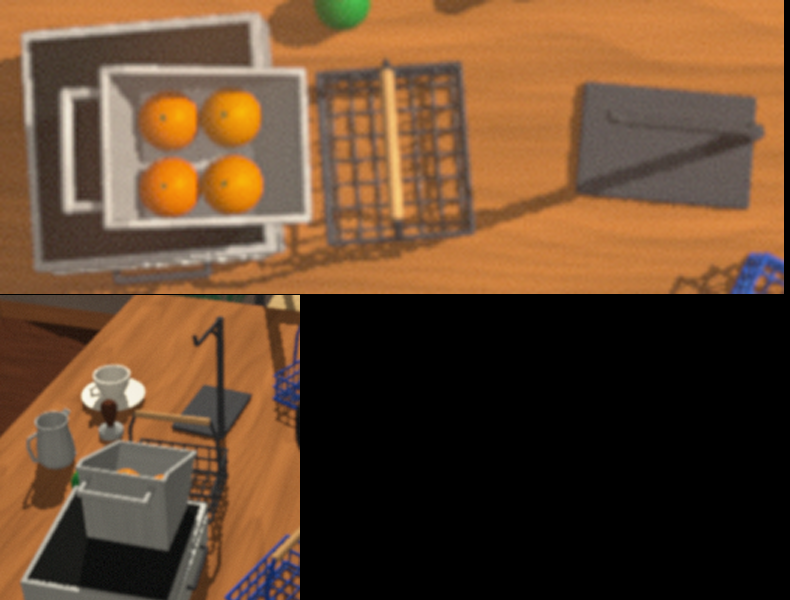

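The crop confirms the black basket with its wooden grip across the top, the four oranges in the tub, the tub bar at crop x≈67, and the hook arm from crop (612,117) to the post (755,130). I'll refine the bar, tub yaw, basket and hook.

Run:
```python
from h import *
a=dict(np.load('/tmp/a.npz'));b=dict(np.load('/tmp/b.npz'))
B=cloud(b);A=cloud(a)
def fit(p,ax):
    c=np.polyfit(p[:,ax],p[:,1-ax],1);return c.round(4)
cp=lambda x,y:(155+x/2.8,140+y/2.8)
for n,(x,y,z) in dict(bar0=(66,92,.241),bar1=(70,209,.241),wallL=(104,70,.25),wallR=(106,226,.25),lipL=(302,72,.175),lipR=(310,220,.175),unitL0=(26,36,.1),unitL1=(38,268,.1),unitR=(263,18,.1),grip0=(388,68,.192),grip1=(398,220,.192),hooktip=(611,117,.255),hookpost=(755,131,.23),armmid=(680,125,.23)).items(): print(n,onplane(b,*cp(x,y),z).round(4))
for nm,C in(('top',B),('side',A)):
    g=box(C,[.40,.385,.225],[.56,.43,.25]);print(nm,'bar',len(g),np.median(g,0) if len(g) else 0,np.ptp(g[:,0]) if len(g) else 0, g[:,0].min() if len(g) else 0)
    if len(g)>5: print(fit(g,0), g[:,2].max())
    g=box(C,[.36,.03,.17],[.62,.10,.215]);print('grip',len(g),np.median(g,0),g[:,0].min(),g[:,0].max(),fit(g,0))
    g=box(C,[.45,-.275,.215],[.56,-.165,.24]);print('arm',len(g),np.median(g,0),fit(g,1),np.percentile(g[:,2],95))
    g=box(C,[.45,-.17,.24],[.56,-.12,.28]);print('tip',len(g),np.median(g,0) if len(g) else 0)
    g=box(C,[.38,.3,.235],[.6,.385,.256]);print('backwall top',len(g),np.median(g,0),fit(g,0))
```

```text
bar0 [0.5293 0.3765 0.241 ]
bar1 [0.4165 0.3685 0.241 ]
wallL [0.55  0.338 0.25 ]
wallR [0.4007 0.3308 0.25  ]
lipL [0.5607 0.1552 0.175 ]
lipR [0.4111 0.1437 0.175 ]
unitL0 [0.6057 0.4627 0.1   ]
unitL1 [0.3568 0.4399 0.1   ]
unitR [0.6286 0.2063 0.1   ]
grip0 [0.5638 0.0675 0.192 ]
grip1 [0.4121 0.0548 0.192 ]
hooktip [ 0.5116 -0.1482  0.255 ]
hookpost [ 0.5027 -0.2933  0.23  ]
armmid [ 0.5074 -0.2192  0.23  ]
top bar 1 [0.5294263  0.38506486 0.23581431] 0.0 0.529426298182191
grip 259 [0.4886891  0.06492359 0.18941972] 0.4056834810160311 0.573099113105568 [0.0826 0.0245]
arm 147 [ 0.50940574 -0.22005137  0.228763  ] [0.0722 0.5253] 0.2331552921630233
tip 14 [ 0.5148335  -0.14738907  0.25325145]
backwall top 516 [0.47737916 0.33827691 0.24239159] [0.0137 0.3417]
side bar 14 [0.50859949 0.3861021  0.23949839] 0.03720206287200439 0.4866148735224138
[-0.0036  0.388 ] 0.2429057895516857
grip 272 [0.48415912 0.06751052 0.19009384] 0.4037536018419706 0.5709719043353035 [0.0916 0.0231]
arm 57 [ 0.50524492 -0.22012311  0.23128968] [0.0651 0.5194] 0.23413816076216598
tip 13 [ 0.50984924 -0.14693853  0.25131849]
backwall top 734 [0.47103903 0.33803246 0.24178557] [0.0038 0.3458]
```

Run:
```python
from h import *
a=dict(np.load('/tmp/a.npz'));b=dict(np.load('/tmp/b.npz'))
for nm,c in(('top',b),('side',a)):
    C=cloud(c)
    g=box(C,[.435,.353,.222],[.52,.41,.25]);print(nm,'bar',len(g),np.median(g,0),g[:,1].min(),g[:,1].max(),np.polyfit(g[:,0],g[:,1],1))
    g=box(C,[.38,.34,.222],[.6,.41,.25]);print(nm,g[:,0].min(),g[:,0].max())
```

```text
top bar 141 [0.47746379 0.37496995 0.23864859] 0.3671083999523299 0.38487266857953745 [0.0739027  0.34016976]
top 0.41549175192036186 0.5500225740272924
side bar 176 [0.47602641 0.38029827 0.23960987] 0.37017114719388394 0.38761841981884676 [0.05608086 0.35326611]
side 0.4126024087319966 0.5525218564646525
```

{"name": "arm_command", "arguments": {"fingers": [-1,-1,-1,-1,-1,-1,-1,-1], "travel": [[0,0,-0.04],[0,0,-0.08],[0,0,-0.12],[0.01,-0.02,-0.14],[0.03,-0.05,-0.15],[0.05,-0.08,-0.15],[0.07,-0.11,-0.15],[0.1,-0.14,-0.15]], "dr": [[0,0,0],[0,0,3],[0,0,6],[0,0,10],[0,0,14],[0,0,17],[0,0,20],[0,0,23]]}}

```text
time: 0.77
tool_pos: [0.2624, -0.2974, 0.3765]
tool_rot: [-3.142, 0.001, 0.064]
contact_force: [1.4, 1.0, 0.3]
opening: 0.0918
grip_force: 0.0
```

{"name": "arm_command", "arguments": {"fingers": [-1,-1,-1,-1,-1,-1,-1,-1], "travel": [[0.016,-0.037,0],[0.032,-0.075,0],[0.048,-0.112,0],[0.064,-0.15,0],[0.08,-0.187,0],[0.096,-0.225,0],[0.112,-0.262,0],[0.128,-0.3,0]], "dr": [[0,0,0],[0,0,0],[0,0,0],[0,0,0],[0,0,0],[0,0,0],[0,0,0],[0,0,0]]}}

```text
time: 1.43
tool_pos: [0.3704, 0.0113, 0.3767]
tool_rot: [3.141, -0.0, 0.068]
contact_force: [1.5, -0.6, 0.6]
opening: 0.0917
grip_force: 0.0
```

{"name": "arm_command", "arguments": {"fingers": [0,0.3,0.3,0.3,0.3,0.3,0.3,0.3], "travel": [[0.015,-0.037,0],[0.03,-0.075,0],[0.045,-0.112,0],[0.06,-0.15,0],[0.075,-0.187,0],[0.09,-0.225,0],[0.105,-0.262,0],[0.12,-0.3,0]], "dr": [[0,0,0],[0,0,0],[0,0,0],[0,0,0],[0,0,0],[0,0,0],[0,0,0],[0,0,0]]}}

```text
time: 2.1
tool_pos: [0.4696, 0.3188, 0.3762]
tool_rot: [3.141, 0.001, 0.069]
contact_force: [1.5, -1.1, 1.2]
opening: 0.0429
grip_force: 0.0
```

{"name": "arm_command", "arguments": {"fingers": [0.3,0.3,0.3,0.3], "travel": [[0.004,-0.03,0.03],[0.006,-0.059,0.06],[0.006,-0.059,0.08],[0.006,-0.059,0.08]], "dr": [[0,0,0],[0,0,0],[0,0,0],[0,0,0]]}}

```text
time: 2.43
tool_pos: [0.4693, 0.3764, 0.2903]
tool_rot: [3.136, 0.01, 0.071]
contact_force: [-0.3, -1.2, -0.2]
opening: 0.0321
grip_force: 0.0
```

{"name": "arm_command", "arguments": {"fingers": [0.3,0.3,0.3,0.3,0.3], "travel": [[0.004,0,0.03],[0.004,0,0.06],[0.004,0,0.08],[0.004,0,0.08],[0.004,0,0.08]], "dr": [[0,0,0],[0,0,0],[0,0,0],[0,0,0],[0,0,0]]}}

```text
time: 2.85
tool_pos: [0.476, 0.3757, 0.2176]
tool_rot: [3.141, 0.0, 0.067]
contact_force: [0.6, 1.3, 1.0]
opening: 0.0317
grip_force: 0.0
```

{"name": "arm_command", "arguments": {"fingers": [1,1,1,1,1,1], "travel": [[0,0,0],[0,0,0],[0,0,0],[0,0,0],[0,0,0],[0,0,0]], "dr": [[0,0,0],[0,0,0],[0,0,0],[0,0,0],[0,0,0],[0,0,0]], "squeeze": 40}}

```text
time: 3.35
tool_pos: [0.4763, 0.3786, 0.2187]
tool_rot: [-3.137, -0.004, 0.069]
contact_force: [0.0, 7.0, 2.7]
opening: 0.0103
grip_force: 40.0
```

Run:
```python
from cell import *
from h import *
o=observe();print(o['tool_pos'],o['contact_force'],o['qpos'])
a=read_camera("side");b=read_camera("top")
im=np.vstack([cv2.resize(a['color'][170:350,180:380],None,fx=2,fy=2)[:290],cv2.resize(b['color'][130:250,140:340],None,fx=2,fy=2)])
cv2.imwrite('pics/g1.png',im)
```

```text
[0.47625909 0.37855443 0.21867838] [0.0100982  6.97567225 2.70303513] [0.5443249  0.49886535 1.29869803 0.00264383 1.33820906 2.04565624]
```

View pics/g1.png

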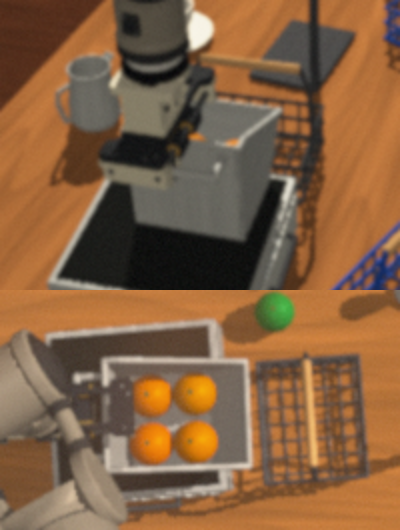

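The picture shows the fingers straddling the tub bar at its middle, with the basket in place. I'll start rocking along the arc.

{"name": "arm_command", "arguments": {"fingers": [1,1,1,1,1,1,1,1], "travel": [[0,0.006,-0.007],[0,0.0124,-0.0136],[0,0.019,-0.02],[0,0.0259,-0.0261],[0,0.033,-0.0319],[0,0.0404,-0.0373],[0,0.0481,-0.0425],[0,0.0559,-0.0473]], "dr": [[0,0,0],[0,0,0],[0,0,0],[0,0,0],[0,0,0],[0,0,0],[0,0,0],[0,0,0]]}}

```text
time: 4.12
tool_pos: [0.4796, 0.3239, 0.2665]
tool_rot: [-3.134, -0.004, 0.07]
contact_force: [-1.9, 11.4, 5.1]
opening: 0.0105
grip_force: 40.0
```

Run:
```python
from cell import *
o=observe();print(o['time'],o['tool_pos'],o['tool_rot'],o['contact_force'],o['torque'],o['opening'])
```

```text
4.1167 [0.47959895 0.32390456 0.26646994] [-3.13371224 -0.00414974  0.06985444] [-1.94442    11.41206305  5.11977113] [ 2.36416777  0.31285326 -0.04999919] 0.010495890279490326
```

{"name": "arm_command", "arguments": {"fingers": [1,1,1,1,1,1,1,1], "travel": [[0,0.0081,-0.0044],[0,0.0163,-0.0085],[0,0.0247,-0.0123],[0,0.0333,-0.0156],[0,0.042,-0.0186],[0,0.0508,-0.0212],[0,0.0597,-0.0234],[0,0.0688,-0.0253]], "dr": [[0,0,0],[0,0,0],[0,0,0],[0,0,0],[0,0,0],[0,0,0],[0,0,0],[0,0,0]]}}

```text
time: 4.78
tool_pos: [0.4841, 0.2538, 0.2924]
tool_rot: [-3.136, -0.004, 0.07]
contact_force: [-3.3, 5.8, 7.9]
opening: 0.0105
grip_force: 40.0
```

Run:
```python
from cell import *
from h import *
o=observe();print(o['time'],o['tool_pos'],o['tool_rot'],o['contact_force'],o['torque'],o['opening'])
a=read_camera("side")
cv2.imwrite('pics/g2.png',cv2.resize(a['color'][130:350,180:400],None,fx=2,fy=2))
```

```text
4.7833 [0.48414359 0.25382658 0.29244963] [-3.13644742 -0.0044956   0.06969162] [-3.2793498   5.77487855  7.94303491] [ 1.23492694  0.54070944 -0.03917211] 0.010460798373662464
```

View pics/g2.png

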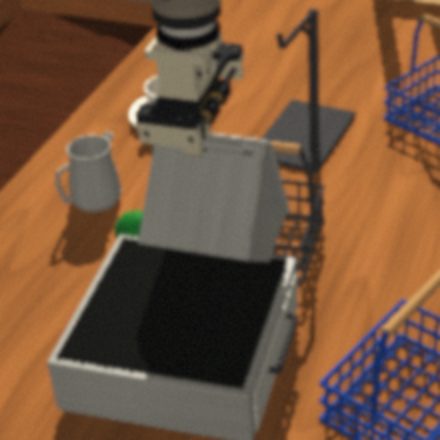

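The tub is tilted about 40° with its foot in place and the basket clear. I'll carry on slowly past level.

{"name": "arm_command", "arguments": {"fingers": [1,1,1,1,1,1,1,1], "travel": [[0,0.0054,-0.0009],[0,0.0109,-0.0016],[0,0.0164,-0.0023],[0,0.0219,-0.0027],[0,0.0274,-0.0031],[0,0.0329,-0.0033],[0,0.0384,-0.0033],[0,0.0439,-0.0032]], "dr": [[0,0,0],[0,0,0],[0,0,0],[0,0,0],[0,0,0],[0,0,0],[0,0,0],[0,0,0]]}}

```text
time: 5.5
tool_pos: [0.4871, 0.2088, 0.2947]
tool_rot: [-3.139, -0.003, 0.069]
contact_force: [-2.8, 1.8, 7.0]
opening: 0.011
grip_force: 40.0
```

{"name": "arm_command", "arguments": {"fingers": [1,1,1,1,1,1,1,1], "travel": [[0,0.0036,0.0002],[0,0.0072,0.0004],[0,0.011,0.0006],[0,0.0145,0.001],[0,0.018,0.0014],[0,0.022,0.0018],[0,0.0255,0.0023],[0,0.0293,0.003]], "dr": [[0,0,0],[0,0,0],[0,0,0],[0,0,0],[0,0,0],[0,0,0],[0,0,0],[0,0,0]]}}

```text
time: 6.17
tool_pos: [0.49, 0.1788, 0.2914]
tool_rot: [-3.141, -0.004, 0.068]
contact_force: [0.7, -1.2, 7.0]
opening: 0.011
grip_force: 40.0
```

Run:
```python
from cell import *
from h import *
o=observe();print(o['time'],o['tool_pos'],o['contact_force'],o['opening'])
a=read_camera("side");b=read_camera("top")
im=np.vstack([cv2.resize(a['color'][170:320,200:400],None,fx=2,fy=2),cv2.resize(b['color'][130:250,140:340],None,fx=2,fy=2)])
cv2.imwrite('pics/g3.png',im)
```

```text
6.1667 [0.48997546 0.1788277  0.29144406] [ 0.70321191 -1.18595811  7.01056727] 0.011046223553344458
```

View pics/g3.png

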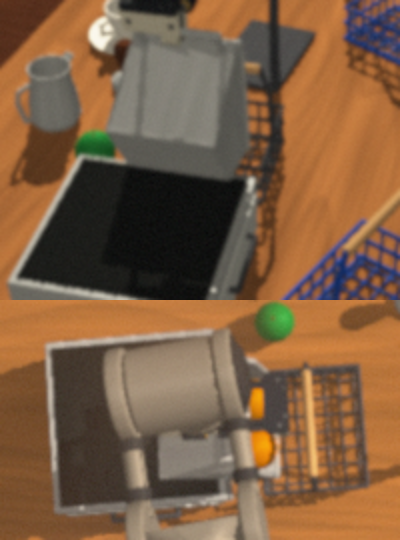

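The tub is at about 60° and oranges are visible at the lip in the top view, around (258,404) and (262,447). I'll go on to about 65° and wait.

{"name": "arm_command", "arguments": {"fingers": [1,1,1,1,1,1,1,1], "travel": [[0,0.0036,0.0006],[0,0.0072,0.0013],[0,0.011,0.0021],[0,0.0145,0.003],[0,0.018,0.004],[0,0.018,0.004],[0,0.018,0.004],[0,0.018,0.004]], "dr": [[0,0,0],[0,0,0],[0,0,0],[0,0,0],[0,0,0],[0,0,0],[0,0,0],[0,0,0]]}}

```text
time: 6.93
tool_pos: [0.4916, 0.1604, 0.2872]
tool_rot: [3.141, -0.005, 0.068]
contact_force: [1.2, -2.7, 5.7]
opening: 0.011
grip_force: 40.0
```

```bash
cat > look.py <<'E'
from cell import *
from h import *
import sys
o=observe();print(o['time'],o['tool_pos'].round(4) if hasattr(o['tool_pos'],'round') else o['tool_pos'],o['contact_force'],o['opening'])
for n in("top","side"):
    c=read_camera(n);C=cloud(c);np.savez('/tmp/%s.npz'%n,**c)
    h=cv2.cvtColor(c['color'],cv2.COLOR_BGR2HSV)
    m=cv2.inRange(h,(8,200,150),(18,255,255))
    k,l,s,cc=cv2.connectedComponentsWithStats(m)
    for i in range(1,k):
        if s[i,4]>25:
            print(n,s[i].tolist(),np.nanmedian(C[l==i],0).round(3))
E
python3 look.py
```

```text
6.9333 [0.4916 0.1604 0.2872] [ 1.19053724 -2.69810459  5.67018155] 0.011016927508962658
top [304, 171, 16, 20, 207] [0.532 0.018 0.059]
top [305, 195, 17, 20, 188] [0.463 0.014 0.06 ]
top [280, 196, 14, 15, 168] [0.462 0.093 0.061]
```

{"name": "arm_command", "arguments": {"fingers": [1,1,1,1,1,1,1,1], "travel": [[0,0,0],[0,0,0],[0,0,0],[0,-0.0108,-0.0025],[0,-0.0216,-0.0045],[0,-0.0326,-0.0059],[0,-0.0436,-0.0067],[0,-0.0546,-0.007]], "dr": [[0,0,0],[0,0,0],[0,0,0],[0,0,0],[0,0,0],[0,0,0],[0,0,0],[0,0,0]]}}

```text
time: 7.7
tool_pos: [0.4862, 0.2165, 0.2925]
tool_rot: [3.141, 0.001, 0.069]
contact_force: [-0.3, -1.5, -3.1]
opening: 0.0108
grip_force: 40.0
```

```bash
python3 look.py
```

```text
7.7 [0.4862 0.2165 0.2925] [-0.26614805 -1.4988401  -3.11200584] 0.010833650785086694
top [280, 169, 12, 18, 175] [0.538 0.098 0.06 ]
top [304, 171, 16, 19, 205] [0.532 0.018 0.059]
top [281, 191, 13, 20, 214] [0.468 0.093 0.059]
top [305, 195, 17, 15, 162] [0.466 0.014 0.06 ]
```

All four oranges are in the basket at the four corners (height ≈0.06). Now I'll stand the tub back upright.

{"name": "arm_command", "arguments": {"fingers": [1,1,1,1,1,1,1,1], "travel": [[0,-0.0111,0.0003],[0,-0.0221,0.0012],[0,-0.033,0.0027],[0,-0.0439,0.0048],[0,-0.0546,0.0074],[0,-0.0652,0.0106],[0,-0.0756,0.0143],[0,-0.0858,0.0185]], "dr": [[0,0,0],[0,0,0],[0,0,0],[0,0,0],[0,0,0],[0,0,0],[0,0,0],[0,0,0]]}}

```text
time: 8.47
tool_pos: [0.4808, 0.3024, 0.2733]
tool_rot: [-3.141, -0.0, 0.069]
contact_force: [2.8, 3.1, -2.9]
opening: 0.0108
grip_force: 40.0
```

{"name": "arm_command", "arguments": {"fingers": [1,1,1,1,1,1,1,1], "travel": [[0,-0.0099,0.0048],[0,-0.0196,0.0101],[0,-0.029,0.0159],[0,-0.0381,0.0222],[0,-0.0468,0.029],[0,-0.0552,0.0362],[0,-0.0631,0.0438],[0,-0.0682,0.0491]], "dr": [[0,0,0],[0,0,0],[0,0,0],[0,0,0],[0,0,0],[0,0,0],[0,0,0],[0,0,0]]}}

```text
time: 9.13
tool_pos: [0.476, 0.3706, 0.2236]
tool_rot: [-3.141, 0.0, 0.069]
contact_force: [4.1, 4.9, -3.8]
opening: 0.0106
grip_force: 40.0
```

{"name": "arm_command", "arguments": {"fingers": [1,1,1,1,1,1], "travel": [[0,-0.002,0.002],[0,-0.004,0.0045],[0,-0.006,0.0065],[0,-0.0075,0.0085],[0,-0.0075,0.0085],[0,-0.0075,0.0085]], "dr": [[0,0,0],[0,0,0],[0,0,0],[0,0,0],[0,0,0],[0,0,0]]}}

```text
time: 9.63
tool_pos: [0.4754, 0.3776, 0.2154]
tool_rot: [-3.141, 0.001, 0.069]
contact_force: [2.7, 5.2, -5.6]
opening: 0.0109
grip_force: 40.0
```

```bash
python3 look.py
```

```text
9.6333 [0.4754 0.3776 0.2154] [ 2.6852739   5.19527396 -5.57162717] 0.010888064306960167
top [275, 169, 17, 18, 236] [0.54  0.104 0.06 ]
top [304, 171, 16, 19, 212] [0.533 0.018 0.059]
top [276, 191, 18, 20, 278] [0.468 0.099 0.06 ]
top [305, 195, 17, 16, 170] [0.466 0.014 0.06 ]
```

{"name": "arm_command", "arguments": {"fingers": [1,1,1,1,1], "travel": [[0,-0.001,0.002],[0,-0.002,0.004],[0,-0.002,0.006],[0,-0.002,0.006],[0,-0.002,0.006]], "dr": [[0,0,0],[0,0,0],[0,0,0],[0,0,0],[0,0,0]]}}

```text
time: 10.15
tool_pos: [0.4756, 0.3786, 0.2141]
tool_rot: [-3.141, -0.003, 0.068]
contact_force: [-5.0, -3.5, 19.3]
opening: 0.0103
grip_force: 40.0
```

The force is now upward, so the tub is seated. I'll release the bar and rise.

{"name": "arm_command", "arguments": {"fingers": [0.3,0.3,0.3,0.3,0.3,0.3], "travel": [[0,0,-0.004],[0,0,-0.004],[0,0,-0.004],[0,0,-0.004],[0,0,-0.004],[0,0,-0.004]], "dr": [[0,0,0],[0,0,0],[0,0,0],[0,0,0],[0,0,0],[0,0,0]]}}

```text
time: 10.65
tool_pos: [0.4753, 0.3785, 0.2138]
tool_rot: [3.141, 0.001, 0.068]
contact_force: [0.8, -0.5, 1.2]
opening: 0.0319
grip_force: 0.0
```

{"name": "arm_command", "arguments": {"fingers": [0.3,0.3,0.3,0.3,0.3,0.3,0.3], "travel": [[0,0,-0.02],[0,0,-0.05],[0,0,-0.09],[0,0,-0.12],[-0.03,0.03,-0.15],[-0.06,0.06,-0.18],[-0.06,0.06,-0.18]], "dr": [[0,0,0],[0,0,0],[0,0,0],[0,0,0],[0,0,0],[0,0,0],[0,0,0]]}}

```text
time: 11.23
tool_pos: [0.4184, 0.3132, 0.3976]
tool_rot: [-3.141, -0.003, 0.068]
contact_force: [0.1, 0.7, -0.2]
opening: 0.0322
grip_force: 0.0
```

```bash
python3 look.py
python3 - <<'E'
from h import *
for n in('top','side'):
    c=dict(np.load('/tmp/%s.npz'%n));C=cloud(c)
    g=box(C,[.435,.353,.222],[.52,.41,.25]);print(n,'bar',len(g),np.median(g,0),g[:,2].max(),np.polyfit(g[:,0],g[:,1],1) if len(g)>5 else 0)
    g=box(C,[.36,.03,.17],[.62,.10,.215]);print('grip',len(g),np.median(g,0),g[:,0].min(),g[:,0].max(),np.polyfit(g[:,0],g[:,1],1))
    g=box(C,[.45,-.275,.215],[.56,-.165,.24]);print('arm',len(g),np.median(g,0),np.polyfit(g[:,1],g[:,0],1))
    g=box(C,[.45,-.17,.20],[.56,-.12,.28]);print('tip',len(g),np.median(g,0),g.min(0),g.max(0))
    p=box(C,[.45,-.34,.06],[.56,-.26,.2]);print('post',len(p),np.median(p,0) if len(p) else 0)
c=dict(np.load('/tmp/top.npz'))
cv2.imwrite('pics/c4.png',cv2.resize(c['color'][130:250,140:440],None,fx=2.6,fy=2.6))
E
```

```text
11.2333 [0.4184 0.3132 0.3976] [ 0.11155296  0.7467507  -0.16623662] 0.032161521635661196
top [275, 169, 17, 18, 236] [0.541 0.104 0.06 ]
top [304, 171, 16, 19, 213] [0.533 0.018 0.059]
top [276, 191, 18, 20, 273] [0.469 0.098 0.06 ]
top [305, 196, 17, 14, 167] [0.466 0.014 0.061]
top bar 73 [0.49920078 0.37580615 0.23889077] 0.24454091552905555 [0.13908346 0.30726707]
grip 260 [0.48895676 0.0626699  0.18976541] 0.4057261541349368 0.5733387167568941 [0.07806377 0.02429565]
arm 147 [ 0.50936096 -0.21863273  0.22883712] [0.07378434 0.52571001]
tip 33 [ 0.51384023 -0.15546588  0.23611855] [ 0.50886949 -0.16817489  0.22461018] [ 0.51959174 -0.14202241  0.25943232]
post 57 [ 0.50030095 -0.28613652  0.12208421]
side bar 175 [0.47678627 0.38080558 0.23954883] 0.2456095772263533 [0.06769142 0.34784182]
grip 270 [0.48511182 0.06524075 0.19014841] 0.40302925349965607 0.5699772271299274 [0.0910444  0.02072403]
arm 62 [ 0.50463578 -0.22020828  0.23089528] [0.08950945 0.52450158]
tip 27 [ 0.51014831 -0.14988559  0.24154914] [ 0.50618248 -0.16941876  0.22158121] [ 0.51594453 -0.14165343  0.25952512]
post 179 [ 0.49775056 -0.2884986   0.1351603 ]
```

View pics/c4.png

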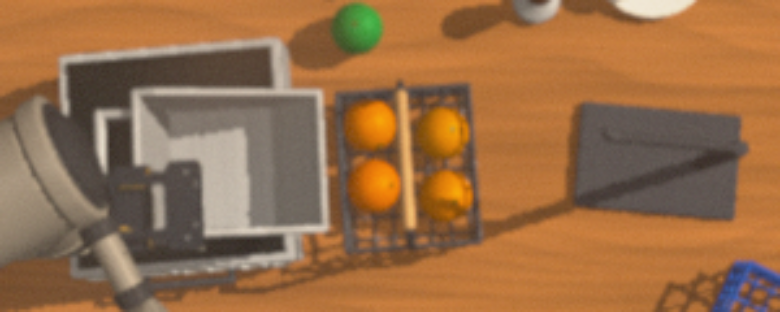

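The tub is back where it was, the oranges sit at the four corners of the basket, and the grip centre is at about crop (406,160). Next I'll grasp the grip 45 mm to the near side of its middle.

{"name": "arm_command", "arguments": {"fingers": [0.2,0.2,0.2,0.2,0.2,0.2,0.2,0.2], "travel": [[0.001,0.04,0],[0.002,0.08,0],[0.003,0.12,0],[0.004,0.16,0],[0.005,0.2,0.03],[0.007,0.235,0.06],[0.007,0.2546,0.1],[0.007,0.2546,0.137]], "dr": [[0,0,-1],[0,0,-1],[0,0,-1],[0,0,-1],[0,0,-1],[0,0,-1],[0,0,-1],[0,0,-1]]}}

```text
time: 12.0
tool_pos: [0.4451, 0.0596, 0.2647]
tool_rot: [3.14, -0.002, 0.083]
contact_force: [0.3, 0.7, -0.2]
opening: 0.0368
grip_force: 0.0
```

{"name": "arm_command", "arguments": {"fingers": [0.2,0.2,0.2,0.2], "travel": [[0,0,0],[0,0,0.03],[0,0,0.05],[0,0,0.05]], "dr": [[0,0,0],[0,0,0],[0,0,0],[0,0,0]]}}

```text
time: 12.33
tool_pos: [0.4429, 0.0631, 0.2137]
tool_rot: [-3.141, 0.006, 0.086]
contact_force: [-0.1, -0.1, 0.6]
opening: 0.0367
grip_force: 0.0
```

```bash
python3 look.py;  python3 - <<'E'
from h import *
for n in('top','side'):
    c=dict(np.load('/tmp/%s.npz'%n));C=cloud(c)
    g=box(C,[.36,.03,.17],[.62,.10,.196]);print('grip',len(g),np.median(g,0),g[:,0].min(),g[:,0].max(),np.polyfit(g[:,0],g[:,1],1))
E
```

```text
12.3333 [0.4429 0.0631 0.2137] [-0.07776762 -0.06520197  0.6456871 ] 0.036653233677551786
top [275, 169, 17, 10, 113] [0.553 0.104 0.061]
top [304, 171, 16, 9, 81] [0.549 0.021 0.061]
grip 69 [0.54570999 0.06610839 0.1898339 ] 0.40849217091104306 0.5723035499038807 [0.07573882 0.02492142]
grip 262 [0.48421761 0.06511432 0.18990176] 0.4038486776720055 0.5697361740897806 [0.08794676 0.02219424]
```

{"name": "arm_command", "arguments": {"fingers": [0.2,0.2,0.2,0.2], "travel": [[0,0,0.025],[0,0,0.046],[0,0,0.046],[0,0,0.046]], "dr": [[0,0,0],[0,0,0],[0,0,0],[0,0,0]]}}

```text
time: 12.77
tool_pos: [0.4448, 0.0627, 0.1713]
tool_rot: [3.141, -0.001, 0.086]
contact_force: [0.5, -0.2, 0.9]
opening: 0.037
grip_force: 0.0
```

{"name": "arm_command", "arguments": {"fingers": [1,1,1,1,1,1], "travel": [[0,0,0],[0,0,0],[0,0,0],[0,0,0],[0,0,0],[0,0,0]], "dr": [[0,0,0],[0,0,0],[0,0,0],[0,0,0],[0,0,0],[0,0,0]], "squeeze": 60}}

```text
time: 13.27
tool_pos: [0.4449, 0.0615, 0.171]
tool_rot: [3.14, -0.003, 0.086]
contact_force: [-0.6, -6.1, 6.4]
opening: 0.0124
grip_force: 60.0
```

{"name": "arm_command", "arguments": {"fingers": [1,1,1,1,1,1,1,1], "travel": [[0,0,-0.005],[0,0,-0.01],[0,0,-0.015],[0,0,-0.02],[0,0,-0.025],[0,0,-0.03],[0,0,-0.03],[0,0,-0.03]], "dr": [[0,0,0],[0,0,0],[0,0,0],[0,0,0],[0,0,0],[0,0,0],[0,0,0],[0,0,0]]}}

```text
time: 13.93
tool_pos: [0.4441, 0.0624, 0.2001]
tool_rot: [3.141, -0.001, 0.086]
contact_force: [0.2, 0.0, -8.5]
opening: 0.0124
grip_force: 60.0
```

```bash
cat > gr.py <<'E'
from h import *
import sys
# grip wood colour near the predicted place (args: x0 x1 y0 y1 z0 z1)
L=list(map(float,sys.argv[1:7]))
for n in('top','side'):
    c=dict(np.load('/tmp/%s.npz'%n));C=cloud(c)
    g=box(C,[L[0],L[2],L[4]],[L[1],L[3],L[5]])
    h=cv2.cvtColor(c['color'],cv2.COLOR_BGR2HSV)
    m=cv2.inRange(h,(8,60,110),(25,200,255))>0
    s=np.all((C>[L[0],L[2],L[4]])&(C<[L[1],L[3],L[5]]),-1)&m
    g=C[s]
    if len(g)>8:
        d=np.linalg.svd(g-g.mean(0),full_matrices=False)[2][0];d*=np.sign(d[0])
        t=(g-g.mean(0))@d
        print(n,len(g),g.mean(0).round(4),'dir',d.round(3),'ends',(g.mean(0)+d*t.min()).round(3),(g.mean(0)+d*t.max()).round(3))
E
python3 look.py; python3 gr.py .36 .62 .02 .11 .18 .26
```

```text
13.9333 [0.4441 0.0624 0.2001] [ 0.18325741  0.02307708 -8.54156267] 0.012389652775602824
top [302, 167, 17, 14, 134] [0.551 0.028 0.087]
top [273, 170, 18, 10, 117] [0.547 0.108 0.085]
side [309, 218, 11, 5, 39] [0.475 0.023 0.095]
top 79 [0.5438 0.0685 0.2135] dir [ 0.97   0.001 -0.244] ends [0.52  0.068 0.219] [0.579 0.069 0.205]
side 113 [0.5132 0.071  0.2145] dir [ 0.997  0.05  -0.062] ends [0.415 0.066 0.221] [0.567 0.074 0.211]
```

The basket is lifted (8.5 N, about 3° tilt). I'll raise it and carry it slowly to above the hook.

{"name": "arm_command", "arguments": {"fingers": [1,1,1,1,1,1,1,1], "travel": [[0,0,-0.006],[0,0,-0.018],[0,0,-0.032],[0,0,-0.048],[0,0,-0.064],[0,0,-0.078],[0,0,-0.088],[0,0,-0.092]], "dr": [[0,0,0],[0,0,0],[0,0,0],[0,0,0],[0,0,0],[0,0,0],[0,0,0],[0,0,0]]}}

```text
time: 14.7
tool_pos: [0.4445, 0.0624, 0.2936]
tool_rot: [3.141, -0.003, 0.086]
contact_force: [0.7, -0.1, -7.0]
opening: 0.0123
grip_force: 60.0
```

{"name": "arm_command", "arguments": {"fingers": [1,1,1,1,1,1,1,1], "travel": [[0,0.001,0],[0,0.004,0],[0,0.009,0],[0,0.016,0],[0,0.024,0],[0.001,0.034,0],[0.001,0.045,0],[0.001,0.057,0]], "dr": [[0,0,0],[0,0,0.2],[0,0,0.4],[0,0,0.7],[0,0,1],[0,0,1.4],[0,0,1.8],[0,0,2.2]]}}

```text
time: 15.37
tool_pos: [0.45, 0.0043, 0.2918]
tool_rot: [3.141, 0.0, 0.046]
contact_force: [0.2, -0.1, -6.9]
opening: 0.0127
grip_force: 60.0
```

```bash
python3 look.py; python3 gr.py .36 .62 -.05 .08 .26 .35
```

```text
15.3667 [0.45   0.0043 0.2918] [ 0.19933568 -0.13046869 -6.91750093] 0.012688256270610796
top [321, 162, 18, 12, 105] [ 0.559 -0.027  0.176]
top [300, 165, 10, 5, 36] [0.56  0.036 0.171]
side [291, 181, 17, 6, 70] [ 0.542 -0.034  0.183]
side [309, 184, 17, 6, 79] [ 0.481 -0.025  0.186]
side [283, 193, 16, 8, 98] [0.542 0.045 0.18 ]
side [302, 195, 18, 8, 118] [0.478 0.041 0.183]
top 86 [0.5462 0.0088 0.3027] dir [0.996 0.026 0.081] ends [0.403 0.005 0.291] [0.582 0.01  0.306]
side 223 [0.4936 0.0073 0.306 ] dir [ 0.999  0.023 -0.044] ends [0.4   0.005 0.31 ] [0.579 0.009 0.302]
```

{"name": "arm_command", "arguments": {"fingers": [1,1,1,1,1,1,1,1], "travel": [[0.001,0.013,0],[0.001,0.026,0],[0.002,0.039,0],[0.002,0.052,0],[0.003,0.065,0],[0.004,0.078,0],[0.004,0.09,0],[0.005,0.102,0]], "dr": [[0,0,0.5],[0,0,1],[0,0,1.5],[0,0,2],[0,0,2.5],[0,0,3],[0,0,3.5],[0,0,4]]}}

```text
time: 16.13
tool_pos: [0.4596, -0.0967, 0.2919]
tool_rot: [-3.141, 0.0, -0.023]
contact_force: [-0.3, -0.2, -7.1]
opening: 0.0124
grip_force: 60.0
```

{"name": "arm_command", "arguments": {"fingers": [1,1,1,1,1,1,1,1], "travel": [[0.001,0.0125,0],[0.002,0.025,0],[0.004,0.037,0],[0.005,0.048,0],[0.006,0.058,0],[0.007,0.066,0],[0.008,0.072,0],[0.0087,0.0741,0]], "dr": [[0,0,0.4],[0,0,0.9],[0,0,1.4],[0,0,1.9],[0,0,2.3],[0,0,2.6],[0,0,2.8],[0,0,3]]}}

```text
time: 16.8
tool_pos: [0.4668, -0.1713, 0.2917]
tool_rot: [3.141, 0.0, -0.076]
contact_force: [0.0, 0.3, -8.3]
opening: 0.0122
grip_force: 60.0
```

{"name": "arm_command", "arguments": {"fingers": [1,1,1,1], "travel": [[0,0,0],[0,0,0],[0,0,0],[0,0,0]], "dr": [[0,0,0],[0,0,0],[0,0,0],[0,0,0]]}}

```text
time: 17.13
tool_pos: [0.4667, -0.1697, 0.292]
tool_rot: [-3.141, 0.0, -0.074]
contact_force: [0.3, 0.5, -7.4]
opening: 0.0126
grip_force: 60.0
```

```bash
python3 look.py; python3 gr.py .36 .62 -.25 -.1 .27 .35
python3 - <<'E'
from h import *
a=dict(np.load('/tmp/side.npz'));b=dict(np.load('/tmp/top.npz'))
im=np.vstack([cv2.resize(a['color'][100:220,250:420],None,fx=2.4,fy=2.4),cv2.resize(b['color'][130:240,330:500],None,fx=2.4,fy=2.4)])
cv2.imwrite('pics/h1.png',im)
E
```

```text
17.1333 [ 0.4667 -0.1697  0.292 ] [ 0.33849155  0.46455403 -7.37476811] 0.012562489924292628
top [358, 157, 18, 24, 261] [ 0.56  -0.138  0.176]
side [307, 154, 15, 5, 56] [ 0.555 -0.213  0.183]
side [323, 157, 8, 6, 31] [ 0.504 -0.196  0.186]
side [300, 164, 13, 7, 63] [ 0.559 -0.134  0.182]
side [315, 165, 10, 7, 46] [ 0.512 -0.136  0.183]
side [325, 167, 7, 6, 32] [ 0.485 -0.141  0.182]
top 34 [ 0.5568 -0.1752  0.3014] dir [ 0.992 -0.092  0.089] ends [ 0.421 -0.163  0.289] [ 0.592 -0.178  0.305]
side 191 [ 0.5087 -0.1703  0.3086] dir [ 0.995 -0.08  -0.054] ends [ 0.419 -0.163  0.313] [ 0.592 -0.177  0.304]
```

View pics/h1.png

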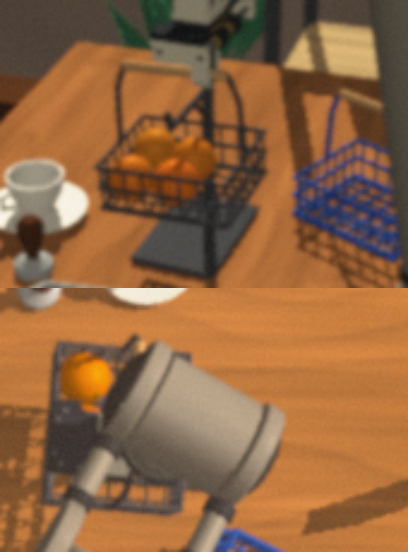

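The basket hangs level enough above the hook, with the hook arm at about (190,107) under the middle of the grip and the oranges inside. I'll lower it.

{"name": "arm_command", "arguments": {"fingers": [1,1,1,1,1,1,1,1], "travel": [[0.001,0.001,0.004],[0.002,0.003,0.012],[0.002,0.004,0.022],[0.002,0.004,0.034],[0.002,0.004,0.046],[0.002,0.004,0.055],[0.002,0.004,0.06],[0.002,0.004,0.06]], "dr": [[0,0,0],[0,0,0],[0,0,0],[0,0,0],[0,0,0],[0,0,0],[0,0,0],[0,0,0]]}}

```text
time: 17.9
tool_pos: [0.4679, -0.1741, 0.2304]
tool_rot: [-3.141, 0.002, -0.075]
contact_force: [-0.4, 0.6, -6.3]
opening: 0.0126
grip_force: 60.0
```

{"name": "arm_command", "arguments": {"fingers": [1,1,1,1], "travel": [[0,0,0.001],[0,0,0.003],[0,0,0.004],[0,0,0.004]], "dr": [[0,0,0],[0,0,0],[0,0,0],[0,0,0]]}}

```text
time: 18.23
tool_pos: [0.4685, -0.1744, 0.2281]
tool_rot: [3.141, -0.0, -0.075]
contact_force: [0.4, 1.1, -7.4]
opening: 0.0124
grip_force: 60.0
```

```bash
python3 look.py|head -1; python3 gr.py .36 .62 -.25 -.1 .21 .28;python3 -c "
from cell import *;print(observe()['torque'])"
```

```text
18.2333 [ 0.4685 -0.1744  0.2281] [ 0.37445519  1.11297688 -7.38394563] 0.012427114134135886
top 33 [ 0.552  -0.1796  0.2368] dir [ 0.988 -0.091  0.124] ends [ 0.421 -0.168  0.22 ] [ 0.59  -0.183  0.242]
side 178 [ 0.5061 -0.1752  0.2437] dir [ 0.997 -0.066 -0.044] ends [ 0.419 -0.169  0.248] [ 0.593 -0.181  0.24 ]
[ 0.04775117  0.44702224 -0.03250417]
```

{"name": "arm_command", "arguments": {"fingers": [1,1,1,1], "travel": [[0,0,0.001],[0,0,0.003],[0,0,0.004],[0,0,0.004]], "dr": [[0,0,0],[0,0,0],[0,0,0],[0,0,0]]}}

```text
time: 18.67
tool_pos: [0.4685, -0.1745, 0.2239]
tool_rot: [3.141, -0.0, -0.075]
contact_force: [0.4, -0.0, -6.3]
opening: 0.0123
grip_force: 60.0
```

{"name": "arm_command", "arguments": {"fingers": [1,1,1,1], "travel": [[0,0,0.001],[0,0,0.002],[0,0,0.002],[0,0,0.002]], "dr": [[0,0,0],[0,0,0],[0,0,0],[0,0,0]]}}

```text
time: 19.0
tool_pos: [0.4684, -0.1745, 0.2225]
tool_rot: [3.141, -0.001, -0.075]
contact_force: [-4.2, 0.4, 1.2]
opening: 0.0126
grip_force: 60.0
```

Contact is made and the hook carries the weight. I'll ease the grip, then open.

{"name": "arm_command", "arguments": {"fingers": [1,1,1,1,1,1], "travel": [[0,0,0],[0,0,0],[0,0,0],[0,0,0],[0,0,0],[0,0,0]], "dr": [[0,0,0],[0,0,0],[0,0,0],[0,0,0],[0,0,0],[0,0,0]], "squeeze": 4}}

```text
time: 19.5
tool_pos: [0.4688, -0.1746, 0.2222]
tool_rot: [3.141, -0.001, -0.075]
contact_force: [-2.5, -0.8, 3.4]
opening: 0.0137
grip_force: 4.0
```

```bash
python3 look.py|head -1; python3 gr.py .36 .62 -.25 -.1 .21 .28
```

```text
19.5 [ 0.4688 -0.1746  0.2222] [-2.47149265 -0.83489833  3.3841323 ] 0.013711882955829906
top 30 [ 0.5701 -0.1829  0.2382] dir [ 0.989 -0.106  0.104] ends [ 0.429 -0.168  0.223] [ 0.59  -0.185  0.24 ]
side 158 [ 0.5069 -0.1751  0.2401] dir [ 0.997 -0.073 -0.022] ends [ 0.424 -0.169  0.242] [ 0.593 -0.181  0.238]
```

{"name": "arm_command", "arguments": {"fingers": [0.9,0.5,0.4,0.3,0.3,0.3,0.3,0.3], "travel": [[0,0,-0.001],[0,0,-0.001],[0,0,-0.001],[0,0,-0.001],[0,0,-0.001],[0,0,-0.001],[0,0,-0.001],[0,0,-0.001]], "dr": [[0,0,0],[0,0,0],[0,0,0],[0,0,0],[0,0,0],[0,0,0],[0,0,0],[0,0,0]]}}

```text
time: 20.27
tool_pos: [0.4684, -0.1744, 0.2228]
tool_rot: [-3.142, 0.0, -0.075]
contact_force: [-0.2, 0.6, 0.5]
opening: 0.0322
grip_force: 0.0
```

{"name": "arm_command", "arguments": {"fingers": [0.3,0.3,0.3,0.3,0.3,0.3,0.3,0.3], "travel": [[0,0,-0.01],[0,0,-0.02],[0,0,-0.035],[0,0,-0.05],[0,0,-0.08],[0,0,-0.11],[-0.03,0,-0.12],[-0.05,0,-0.12]], "dr": [[0,0,0],[0,0,0],[0,0,0],[0,0,0],[0,0,0],[0,0,0],[0,0,0],[0,0,0]]}}

```text
time: 20.93
tool_pos: [0.4187, -0.171, 0.3457]
tool_rot: [3.139, -0.004, -0.074]
contact_force: [0.6, -0.4, 0.4]
opening: 0.0317
grip_force: 0.0
```

{"name": "arm_command", "arguments": {"fingers": [0.3,0.3,0.3,0.3,0.3,0.3,0.3,0.3], "travel": [[-0.03,-0.03,0],[-0.04,-0.06,0],[-0.04,-0.1,0],[-0.04,-0.14,0],[-0.04,-0.18,0],[-0.04,-0.21,0],[-0.04,-0.24,0],[-0.04,-0.24,0]], "dr": [[0,0,0],[0,0,0],[0,0,0],[0,0,0],[0,0,0],[0,0,0],[0,0,0],[0,0,0]]}}

```text
time: 21.6
tool_pos: [0.3963, 0.0758, 0.343]
tool_rot: [-3.14, -0.0, -0.07]
contact_force: [-1.2, -0.6, -0.9]
opening: 0.0321
grip_force: 0.0
```

```bash
for i in 1 2 3 4; do python3 look.py|head -1; python3 gr.py .40 .62 -.25 -.12 .21 .28; done; python3 look.py
python3 - <<'E'
from h import *
a=dict(np.load('/tmp/side.npz'));b=dict(np.load('/tmp/top.npz'))
im=np.vstack([cv2.resize(a['color'][100:340,190:440],None,fx=1.6,fy=1.6),cv2.resize(b['color'][120:240,150:450],None,fx=1.334,fy=1.334)[:,:400]])
cv2.imwrite('pics/h2.png',im)
E
```

```text
21.6 [0.3963 0.0758 0.343 ] [-1.22873147 -0.59512033 -0.8689687 ] 0.032106164628642526
top 299 [ 0.5108 -0.179   0.2408] dir [ 0.981 -0.085 -0.173] ends [ 0.431 -0.172  0.255] [ 0.59  -0.186  0.227]
side 43 [ 0.51   -0.1751  0.2356] dir [ 0.991 -0.05  -0.122] ends [ 0.415 -0.17   0.247] [ 0.587 -0.179  0.226]
21.7 [0.3964 0.0724 0.3429] [ 0.19023279 -0.14694919 -0.00581687] 0.03227856872609361
top 301 [ 0.5102 -0.1789  0.2407] dir [ 0.982 -0.083 -0.171] ends [ 0.426 -0.172  0.255] [ 0.591 -0.186  0.227]
side 47 [ 0.5138 -0.1757  0.2349] dir [ 0.991 -0.059 -0.12 ] ends [ 0.417 -0.17   0.247] [ 0.591 -0.18   0.226]
21.8 [0.3966 0.071  0.3428] [-0.48541364 -0.35279214 -0.75497902] 0.03211153582868032
top 295 [ 0.511  -0.179   0.2405] dir [ 0.986 -0.083 -0.147] ends [ 0.425 -0.172  0.253] [ 0.591 -0.186  0.229]
side 39 [ 0.5162 -0.1755  0.2363] dir [ 0.995 -0.065 -0.08 ] ends [ 0.417 -0.169  0.244] [ 0.591 -0.18   0.23 ]
21.9 [0.3966 0.0706 0.3429] [ 0.28743155 -0.61886952 -0.58690328] 0.03209220069814336
top 304 [ 0.5116 -0.179   0.2403] dir [ 0.992 -0.078 -0.099] ends [ 0.425 -0.172  0.249] [ 0.589 -0.185  0.233]
side 47 [ 0.5127 -0.1759  0.2363] dir [ 0.997 -0.056 -0.044] ends [ 0.419 -0.171  0.24 ] [ 0.59  -0.18   0.233]
22.0 [0.3967 0.0707 0.3429] [ 0.35396278  0.26417697 -0.2980422 ] 0.031958810196701125
top [357, 160, 18, 41, 489] [ 0.528 -0.144  0.109]
top [388, 163, 13, 18, 152] [ 0.555 -0.224  0.109]
top [387, 186, 9, 12, 53] [ 0.493 -0.217  0.115]
side [308, 170, 14, 5, 55] [ 0.558 -0.219  0.116]
side [323, 174, 12, 6, 48] [ 0.499 -0.2    0.12 ]
side [301, 181, 12, 6, 62] [ 0.561 -0.141  0.114]
side [316, 182, 16, 8, 92] [ 0.499 -0.141  0.115]
```

View pics/h2.png

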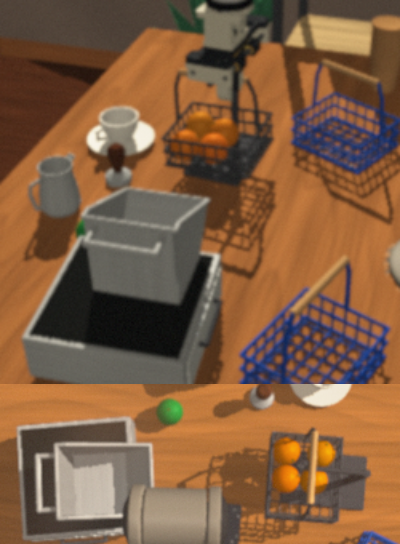

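The basket hangs on the hook with all four oranges, the tub is upright and the bystanders are untouched. It is rocking a few degrees about the hook, so I'll wait and see how fast that dies down.

{"name": "arm_command", "arguments": {"fingers": [0.3,0.3,0.3,0.3,0.3,0.3,0.3,0.3], "travel": [[0,0,0],[0,0,0],[0,0,0],[0,0,0],[0,0,0],[0,0,0],[0,0,0],[0,0,0]], "dr": [[0,0,0],[0,0,0],[0,0,0],[0,0,0],[0,0,0],[0,0,0],[0,0,0],[0,0,0]]}}

```text
time: 22.77
tool_pos: [0.3966, 0.0717, 0.3429]
tool_rot: [3.142, -0.0, -0.075]
contact_force: [0.9, 0.2, -1.2]
opening: 0.0321
grip_force: 0.0
```

{"name": "arm_command", "arguments": {"fingers": [0.3,0.3,0.3,0.3,0.3,0.3,0.3,0.3], "travel": [[0,0,0],[0,0,0],[0,0,0],[0,0,0],[0,0,0],[0,0,0],[0,0,0],[0,0,0]], "dr": [[0,0,0],[0,0,0],[0,0,0],[0,0,0],[0,0,0],[0,0,0],[0,0,0],[0,0,0]]}}

```text
time: 23.43
tool_pos: [0.3966, 0.0716, 0.3429]
tool_rot: [3.141, -0.0, -0.075]
contact_force: [-0.3, -0.0, 0.0]
opening: 0.0321
grip_force: 0.0
```

{"name": "arm_command", "arguments": {"fingers": [0.3,0.3,0.3,0.3,0.3,0.3,0.3,0.3], "travel": [[0,0,0],[0,0,0],[0,0,0],[0,0,0],[0,0,0],[0,0,0],[0,0,0],[0,0,0]], "dr": [[0,0,0],[0,0,0],[0,0,0],[0,0,0],[0,0,0],[0,0,0],[0,0,0],[0,0,0]]}}

```text
time: 24.1
tool_pos: [0.3966, 0.0717, 0.3429]
tool_rot: [3.141, -0.0, -0.075]
contact_force: [-0.3, -0.1, -0.1]
opening: 0.0319
grip_force: 0.0
```

{"name": "arm_command", "arguments": {"fingers": [0.3,0.3,0.3,0.3,0.3,0.3,0.3,0.3], "travel": [[0,0,0],[0,0,0],[0,0,0],[0,0,0],[0,0,0],[0,0,0],[0,0,0],[0,0,0]], "dr": [[0,0,0],[0,0,0],[0,0,0],[0,0,0],[0,0,0],[0,0,0],[0,0,0],[0,0,0]]}}

```text
time: 24.77
tool_pos: [0.3966, 0.0716, 0.3429]
tool_rot: [3.141, -0.0, -0.075]
contact_force: [0.3, -0.5, 0.2]
opening: 0.0319
grip_force: 0.0
```

```bash
cat > sw.py <<'E'
from cell import *
from h import *
lo=np.array([.40,-.25,.21]);hi=np.array([.62,-.12,.29])
for i in range(20):
    t=observe()['time'];c=read_camera("top");C=cloud(c)
    h=cv2.cvtColor(c['color'],cv2.COLOR_BGR2HSV)
    m=(cv2.inRange(h,(8,60,110),(25,200,255))>0)&np.all((C>lo)&(C<hi),-1)
    g=C[m];k=np.polyfit(g[:,0],g[:,2],1)[0]
    o=(cv2.inRange(h,(8,200,150),(18,255,255))>0)
    q=C[o];print(round(t,2),'tilt',round(np.degrees(np.arctan(k)),2),'mid',g.mean(0).round(4),'oranges',np.nanmean(q,0).round(4))
E
python3 sw.py
```

```text
24.77 tilt -6.38 mid [ 0.5119 -0.1793  0.2401] oranges [ 0.5238 -0.1695  0.1064]
24.82 tilt -7.64 mid [ 0.5119 -0.1792  0.2402] oranges [ 0.5228 -0.1692  0.1063]
24.87 tilt -6.97 mid [ 0.5111 -0.179   0.2404] oranges [ 0.5219 -0.1698  0.1055]
24.92 tilt -7.0 mid [ 0.5118 -0.1788  0.2404] oranges [ 0.5213 -0.1701  0.1061]
24.97 tilt -7.99 mid [ 0.5118 -0.1789  0.2406] oranges [ 0.5214 -0.1706  0.106 ]
25.02 tilt -7.13 mid [ 0.5119 -0.1792  0.2404] oranges [ 0.5228 -0.1691  0.1063]
25.07 tilt -7.18 mid [ 0.5123 -0.1791  0.2404] oranges [ 0.524  -0.1699  0.1065]
25.12 tilt -7.02 mid [ 0.5126 -0.1791  0.2405] oranges [ 0.5255 -0.169   0.1059]
25.17 tilt -6.11 mid [ 0.5119 -0.1791  0.2406] oranges [ 0.5269 -0.1697  0.1057]
25.22 tilt -5.6 mid [ 0.5124 -0.1794  0.24  ] oranges [ 0.5284 -0.1697  0.1054]
25.27 tilt -4.36 mid [ 0.5115 -0.1792  0.24  ] oranges [ 0.5295 -0.1689  0.1057]
25.32 tilt -5.03 mid [ 0.5119 -0.1792  0.2403] oranges [ 0.5298 -0.1689  0.1053]
25.37 tilt -5.19 mid [ 0.5123 -0.1792  0.2402] oranges [ 0.5298 -0.1688  0.1055]
25.42 tilt -5.5 mid [ 0.5126 -0.1792  0.2401] oranges [ 0.5287 -0.1689  0.1053]
25.47 tilt -5.36 mid [ 0.5118 -0.179   0.2403] oranges [ 0.5274 -0.1703  0.1055]
25.52 tilt -6.44 mid [ 0.5124 -0.1792  0.24  ] oranges [ 0.5265 -0.1687  0.1062]
25.57 tilt -6.39 mid [ 0.5125 -0.1793  0.24  ] oranges [ 0.5251 -0.1699  0.1054]
25.62 tilt -6.77 mid [ 0.5123 -0.1792  0.2403] oranges [ 0.524  -0.1695  0.1063]
25.67 tilt -7.34 mid [ 0.5121 -0.1793  0.2402] oranges [ 0.5237 -0.1695  0.1065]
25.72 tilt -6.98 mid [ 0.5112 -0.1791  0.2402] oranges [ 0.5231 -0.1693  0.1069]
```

The swing is already down to about ±1.5° with a 0.8 s period. I'll let it settle more; camera calls pass time too.

```bash
sed -i 's/range(20)/range(100)/' sw.py; python3 sw.py | tail -18 | cut -c1-130
```

```text
29.87 tilt -6.26 mid [ 0.5123 -0.1794  0.2404] oranges [ 0.5267 -0.17    0.1058]
29.92 tilt -6.78 mid [ 0.5127 -0.1793  0.2403] oranges [ 0.5266 -0.169   0.106 ]
29.97 tilt -6.24 mid [ 0.5129 -0.1791  0.2403] oranges [ 0.5263 -0.1697  0.106 ]
30.02 tilt -6.43 mid [ 0.5119 -0.1793  0.2401] oranges [ 0.5267 -0.1691  0.1061]
30.07 tilt -6.17 mid [ 0.5115 -0.1791  0.2403] oranges [ 0.5259 -0.1689  0.1065]
30.12 tilt -6.35 mid [ 0.5124 -0.1791  0.2403] oranges [ 0.5268 -0.1693  0.1063]
30.17 tilt -6.66 mid [ 0.5127 -0.1791  0.2402] oranges [ 0.527  -0.1695  0.1056]
30.22 tilt -6.47 mid [ 0.5127 -0.1792  0.2403] oranges [ 0.5264 -0.1689  0.1062]
30.27 tilt -6.23 mid [ 0.5122 -0.179   0.2405] oranges [ 0.5271 -0.1698  0.106 ]
30.32 tilt -6.09 mid [ 0.5119 -0.1791  0.2403] oranges [ 0.5268 -0.1695  0.1064]
30.37 tilt -6.24 mid [ 0.5122 -0.1791  0.2401] oranges [ 0.5263 -0.1688  0.1067]
30.42 tilt -6.05 mid [ 0.512  -0.1793  0.2401] oranges [ 0.5266 -0.1697  0.1067]
30.47 tilt -6.74 mid [ 0.5124 -0.1793  0.2403] oranges [ 0.5263 -0.1696  0.1064]
30.52 tilt -6.79 mid [ 0.5123 -0.1793  0.2405] oranges [ 0.5267 -0.1692  0.106 ]
30.57 tilt -6.28 mid [ 0.5119 -0.1789  0.2405] oranges [ 0.5262 -0.1695  0.1062]
30.62 tilt -6.56 mid [ 0.5126 -0.1792  0.2403] oranges [ 0.5258 -0.1691  0.1064]
30.67 tilt -6.28 mid [ 0.5119 -0.179   0.2402] oranges [ 0.5265 -0.1687  0.1058]
30.72 tilt -6.47 mid [ 0.5126 -0.1792  0.2401] oranges [ 0.5265 -0.1697  0.1064]
```

It now hangs still: under 1 mm of motion, with the grip middle within a few millimetres of the seat and the robot clear. Handing in.

```bash
python3 -c "
from cell import *
print(hand_in())"
```

```text
the job is handed in; nothing more can be done
None
```

The job is handed in at about 31 s of the 70 s: all four oranges are in the basket, the tub is back upright in its place, and the basket hangs still by the middle of its grip on the hook, tilted about 6° towards its far end.

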